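# Open the paper-clip jar in its clamp

## Robot

A 6-joint arm with a two-finger parallel gripper is mounted at the origin on a cart in front of the work surface, level with it; the furniture and walls round the work are solid. World frame = base frame: x ahead of the robot, y to its left, z up, the work surface at z = 0. Lengths are in m, angles in degrees, forces in N, time in s.
With the tool pointing down it reaches from about 0.325 to 0.75 m from the base axis. Payload 7.6 kg.
Tool frame: the origin (TCP) lies at the very end of the fingers, on their centre line; the grasp point (between the pads) lies 19 mm behind it; z points along the fingers, y is the line along which they close (so a half turn about z gives the same grasp; the last joint's range is limited). The gripper opens to 85 mm and grips with 20 to 120 N. Pads are 22 mm wide; open, the fingers measure 114 mm over their backs; the gripper's body (76 mm by 85 mm) begins 54 mm behind the grasp point. The pads swing forward as they close: fully open they stand 13 mm farther back than shut.
Start: joints at [-78.283, 2.991, 80.254, -0, 96.75, -4.028], TCP at [0.142, -0.505, 0.231] pointing down, gripper open.
Joint ranges: [-166.34, 166.34], [-52.06, 124.39], [6.96, 135.62], [-60.46, 240.46], [14.63, 156.25], [-167.68, 167.68]. Speed limits (degrees/s): [147.25, 147.25, 172.46, 180, 180, 180].

## Interface

Orientations are given as [roll, pitch, yaw] about the fixed x, y, z axes, in that order (R = Rz(yaw) Ry(pitch) Rx(roll)).
In Python, from bench import robot gives the robot as it stands.
- The arm moves only by the shell command python3 -m jog 'ROWS' [FORCE]. ROWS is rows parted by semicolons, their numbers by spaces, 1 to 12 of them, each of 7 numbers: the finger opening in m, then dx, dy, dz in m, then a rotation vector rx, ry, rz in degrees; each row is the pose to reach, as a shift and turn from the pose commanded when the command began, along the tool's axes at that moment; what a row does not reach only later rows make up. A row lasts 1/8 s, in which the tool goes at most 0.0625 m and 10.7 degrees, less where a joint would pass 70% of its speed; a pose out of reach is approached as far as the arm can. The fingers move at their own pace and stop on an object; FORCE is the grip in N (left out, the last holds). Time passes only in rows, so rows that do not move let the fingers close. It prints the time, the measured TCP pose, the force, the opening and the grip force at its end.
- robot.state(): the state, without advancing time (a new reading comes with each control period).
- robot.camera(name): name is "side" or "top" or "wrist"; returns a dict with "frame" (384x512x3 uint8, blue, green, red), "z_map" (384x512 float32, m along the optical axis (not along the pixel's ray), 0 where there is no reading), "fx", "fy", "cx", "cy" (pixels), "k1" (the pictures are not rectified: a ray, as slopes to the right and down, at radius r is drawn at 1 + k1 r^2 times it, then the intrinsics apply), "T" (4x4, takes a point from camera to world coordinates). Camera axes: x right, y up, looking along -z (the intrinsics and any distortion apply to the point x, -y, -z); pixel columns grow to the right and rows downward; lengths in m; the calibration is good to about 2 mm. A picture is of the moment at which its call begins.
- robot.job_done(): hands the job in; it is judged then, once.
The state is a dict: "t": time; "joint_positions": joint angles; "qvel": joint speeds; "effort": joint torques, N m; "eef_pos": TCP position; "eef_rot": TCP orientation; "wrist_force": force on the tool from outside, world axes, zero at the start; "moment": the same for the moment, N m; "finger_gap": finger opening in m; "grip_force": force on a finger pad.
Only numpy, scipy, OpenCV 4.12 (cv2) and the standard library are available. Lean on these libraries where they do the work, as an engineer would, in place of code of your own. Each camera call takes 0.05 s, during which the arm holds its last target. There are 200 camera calls.

## Task

Press the raised clamp frame of the jar holder down over the jar until it snaps shut and stays shut by itself. Then take the jar's round screw cap, turn it anticlockwise (seen from above) until its lugs come free, without letting the jar turn round in the holder or come out, and lift it straight up. Finish while still holding the cap level, two or three centimetres above the jar's mouth; do not put it down, and leave the other things on the desk where they are.

Things in the scene. Friction and masses are not known exactly. Their poses are not given: they have to be found in the camera images.
- holder: Jar holder fixed to the worktop: dark steel base plate 160 x 124 x 8 mm with a low round rubber curb (10 mm high) round the jar and two hinge cheeks at its back (88 mm high) and two sprung-ball detent posts at its front corners (75 mm high). Origin: on the worktop, under the centre of the jar. Its -x side faces roughly towards the robot, x axis towards the hinge; yaw varies
- clamp (a joint): Hinge of the clamp frame, rad: 0 = shut (level, 74 to 80 mm above the worktop), grows as its front rises; a weak spring holds it at about 0.5 to 0.6. Pressing its front bar takes 1 to 3 N, and up to about 10 N below 0.15 rad, where side detents snap over it (by 0.05 rad) and hold it at a hard stop at 0. Shut, side flanges keep the jar from turning (5 degrees of play) and its bars keep it down
- clamp_tab (a point): Press point on the moving frame: middle of the black pad on top of its front bar (22 x 82 x 6 mm), 110 mm from the hinge axis; moves with the frame. When shut it lies at holder x = -50 mm, y = 0, 80 mm above the worktop. The frame passes round the cap without touching it
- clamp_hinge (a point): Middle of the hinge axis (fixed in the holder, at holder x = +60 mm, 76 mm above the worktop); the axis runs along the holder's y
- jar: Square clear glass jar, 68 x 68 mm, 64 mm to the shoulder, with paper clips inside and a round neck 37 mm wide, mouth (with rubber seal) at 92 mm above its origin (94 mm with the cap off); stands loose in the holder, mass about 0.4 kg. Origin: centre of its underside (8 mm above the worktop); z up
- cap: Round ribbed steel cap, 54 mm wide, 24 mm high. Origin: centre of its lower edge, 84 mm above the worktop when on the jar (4 mm above the shut clamp's bars; top at 108 mm). Grip across the diameter near the top. Tight (0.3 to 0.7 N m while turning). Its lugs are clear once turned 0.66 rad anticlockwise relative to the jar, a stop comes at about 1.05; 0.9 to 1.0 is right. Then it lifts off
- cream_pot: bystander: low round cream pot 62 mm wide, 35 mm high, beside the holder; leave alone
- rubber_eraser: bystander: eraser 46 x 23 x 13 mm beside the holder; leave alone
- phone: bystander: phone lying flat, 149 x 73 x 8 mm; leave alone
- mouse: bystander: computer mouse 104 x 60 x 36 mm; leave alone
Not all that is in view belongs to the job. What is shaped like the cap but brown is not meant.

How it is judged:
By the outcome, as a careful person would: the job done as asked, in the order asked, and still so for the second after the job is handed in, while the arm keeps its last pose, push and grip.
It also fails if it takes over 53 s, if anything falls off the work surface, if the arm or the gripper's body presses on something with over 40 N, if the wrist force passes 120 N, or if a joint passes its speed limit or range.

## Working session

There is one attempt and no reset: what is moved stays moved. The work goes in short steps, Python scripts to look and compute and a shell command to move; the robot and the scene stay as the last step left them, time stands still between calls to the robot, and variables do not carry over. Pictures are saved under pics/ and viewed, at most 10 in all, crops included, and the job is handed in when it is done.

```bash
mkdir -p pics; ls; python3 - <<'E'
from bench import robot
import cv2,numpy as np
ims=[]
for n in ("top","side"):
    c=robot.camera(n); np.savez(f"{n}0.npz",**{k:np.array(v) for k,v in c.items()})
    ims.append(c["frame"]); print(n,c["fx"],c["fy"],c["cx"],c["cy"],c["k1"],np.round(c["T"],3).tolist(),(c["z_map"]>0).mean())
    cv2.imwrite(f"pics/{n}0.png",cv2.resize(c["frame"],(768,576)))
s=robot.state(); print(s)
E
```

```text
pics
top 451.16735418119197 451.16735418119197 247.87070685836966 193.18016985888568 -0.09988318147123007 [[-0.012, 0.999, -0.051, 0.548], [-1.0, -0.012, -0.018, 0.215], [-0.018, 0.051, 0.999, 0.987], [0.0, 0.0, 0.0, 1.0]] 0.9960683186848959
side 465.1411463525243 465.1411463525243 252.31398835482392 196.7741478941473 -0.18338618241883423 [[-0.857, 0.342, -0.387, 0.21], [-0.516, -0.573, 0.637, 0.868], [-0.004, 0.745, 0.667, 0.77], [0.0, 0.0, 0.0, 1.0]] 0.9961039225260416
{'t': 0.1, 'joint_positions': array([-7.82840677e+01,  3.02314106e+00,  8.03053810e+01,  3.42027443e-04,
        9.67503791e+01, -4.02974828e+00]), 'qvel': array([ 0.01802603, -0.05736   , -0.07719363,  0.00191314,  0.03950882,
        0.0720628 ]), 'effort': array([ 6.38676629e-04, -3.82584035e+01, -3.60986638e+01, -3.90032505e-05,
        4.81467214e-03, -1.84447862e-05]), 'eef_pos': array([ 0.14242207, -0.50504016,  0.23057698]), 'eef_rot': array([-1.79921318e+02, -5.88359913e-03,  1.57457165e+01]), 'wrist_force': array([ 0.3967247 ,  0.21965443, -0.33365615]), 'moment': array([-0.04363992, -0.03848606, -0.0363567 ]), 'grip_force': 0.0, 'finger_gap': 0.0853763768498666}
```

View pics/top0.png

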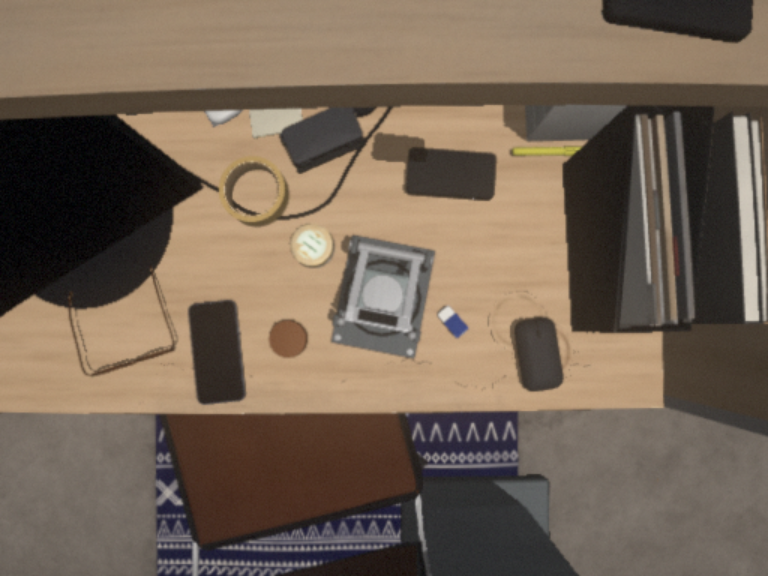

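View pics/side0.png

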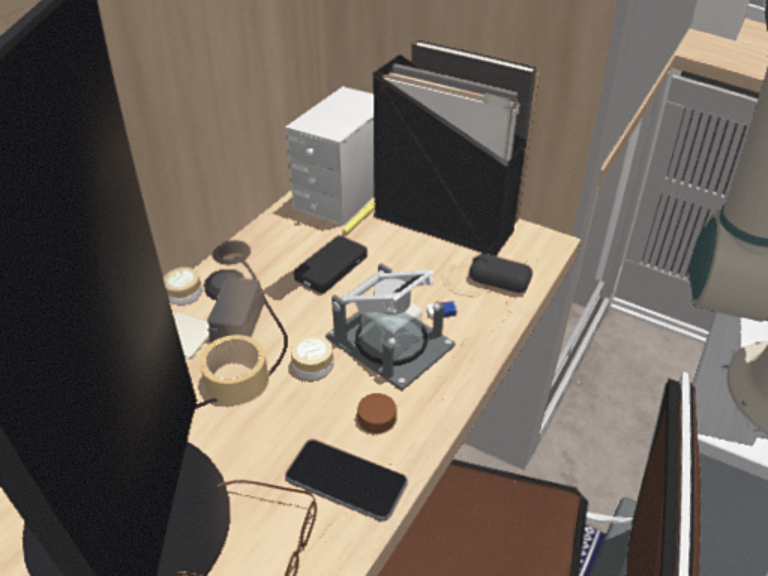

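The top view shows the holder around (385,295), with the cap at (382,294), the black pad at (378,318) and the plate corners near (432,248), (411,356) and (333,343). The side view shows the raised frame and the cap at about (392,290). The brown decoy is at (288,338) in the top view.

```bash
cat > h.py <<'E'
import numpy as np, cv2
def load(n): return {k:v for k,v in np.load(n+".npz").items()}
def ray(c,uv):
    uv=np.atleast_2d(np.float64(uv)); d=np.stack([(uv[:,0]-c["cx"])/c["fx"],(uv[:,1]-c["cy"])/c["fy"]],1)
    s=d.copy()
    for _ in range(20): s=d/(1+c["k1"]*(s**2).sum(1,keepdims=True))
    r=np.c_[s[:,0],-s[:,1],-np.ones(len(s))]
    return c["T"][:3,3], r@c["T"][:3,:3].T
def onplane(c,uv,z):
    o,r=ray(c,uv); return o+r*((z-o[2])/r[:,2])[:,None]
def world(c):
    h,w=c["z_map"].shape; v,u=np.mgrid[:h,:w]; o,r=ray(c,np.c_[u.ravel(),v.ravel()])
    return (o+r*c["z_map"].reshape(-1,1)).reshape(h,w,3)
def tri(obs):
    A=np.zeros((3,3));b=np.zeros(3)
    for c,uv in obs:
        o,r=ray(c,uv); r=r[0]/np.linalg.norm(r[0]); P=np.eye(3)-np.outer(r,r); A+=P;b+=P@o
    p=np.linalg.solve(A,b)
    return p
E
python3 - <<'E'
from h import *
t=load("top0"); s=load("side0")
for n,c,roi in(("top",t,(210,150,80,95)),("side",s,(210,165,100,95))):
    x,y,w,h=roi; cv2.imwrite(f"pics/{n}0c.png",cv2.resize(c["frame"][y:y+h,x:x+w],None,fx=6,fy=6,interpolation=cv2.INTER_CUBIC))
W=world(t)
for (u,v) in [(254,196),(256,30),(256,64),(252,212),(208,163),(191,225),(280,165),(301,214)]: print((u,v),W[v,u].round(3))
# dark plate: height ~8mm
Ws=world(t); g=t["frame"].max(2)
roi=np.zeros(g.shape,bool); roi[145:245,205:300]=1
m=(roi&(g<110)&(W[...,2]<0.03)).astype(np.uint8)
k=max(cv2.findContours(m,0,2)[0],key=cv2.contourArea)[:,0]
P=onplane(t,k,0.008)[:,:2].astype(np.float32); print("plate",cv2.minAreaRect(P*1000))
h=cv2.convexHull(P*1000)[:,0]; print(h.round(0).tolist())
cap=(roi&(abs(W[...,2]-.108)<.006)); print("z~.108",cap.sum())
E
```

```text
(254, 196) [0.587 0.219 0.109]
(256, 30) [0.685 0.213 0.663]
(256, 64) [0.666 0.213 0.644]
(252, 212) [0.555 0.223 0.143]
(208, 163) [0.661 0.316 0.036]
(191, 225) [0.53  0.354 0.024]
(280, 165) [0.658 0.162 0.008]
(301, 214) [0.551 0.118 0.015]
plate ((528.2886962890625, 230.16522216796875), (118.51580810546875, 31.8515625), 78.09574890136719)
[[551.0, 272.0], [544.0, 287.0], [536.0, 289.0], [523.0, 281.0], [507.0, 205.0], [504.0, 192.0], [504.0, 188.0], [515.0, 172.0], [521.0, 172.0], [535.0, 183.0], [537.0, 194.0], [539.0, 205.0], [548.0, 248.0], [551.0, 259.0], [551.0, 261.0], [551.0, 267.0]]
z~.108 650
```

```bash
python3 - <<'E'
import cv2,numpy as np
a=cv2.imread("pics/top0c.png");b=cv2.imread("pics/side0c.png");print(a.shape,b.shape)
h=max(a.shape[0],b.shape[0]);f=lambda i:cv2.copyMakeBorder(i,0,h-i.shape[0],0,0,cv2.BORDER_CONSTANT)
c=np.hstack([f(a),f(b)]);print(c.shape);cv2.imwrite("pics/both0.png",cv2.resize(c,None,fx=.72,fy=.72))
E
```

```text
(570, 480, 3) (570, 600, 3)
(570, 1080, 3)
```

View pics/both0.png

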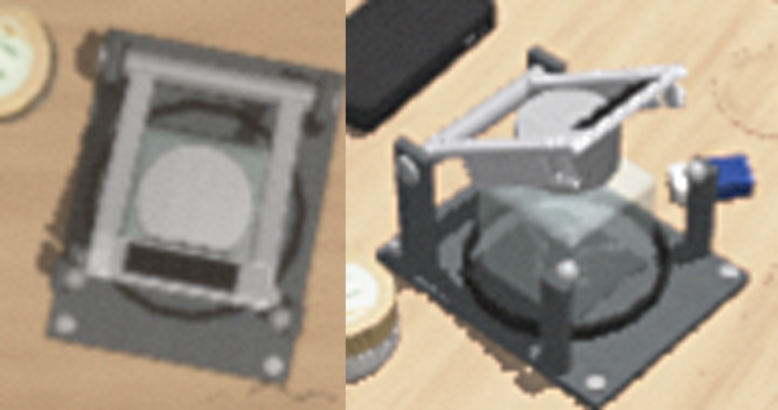

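The crops show the round cap inside the raised frame. It is at (196,204) in the left crop and its top face is centred near (568,117) in the right one. The black pad corners in the left crop are (127,242), (240,262), (237,290) and (124,270). The plate corners there are (50,335), (285,382), (340,70) and (110,30).

```bash
python3 - <<'E'
from h import *
t=load("top0"); s=load("side0"); W=world(t); S=world(s)
f=lambda p:np.array(p)/4.32+[210,150]
g=lambda p:(np.array(p)-[346,0])/4.32+[210,165]
C=onplane(t,f([(50,335),(285,382),(340,70),(110,30)]),.008)[:,:2]; print("plate",C.round(4).tolist(),"centre",C.mean(0).round(4))
e=[C[3]-C[0],C[2]-C[1]]; e2=[C[0]-C[1],C[3]-C[2]]
print("lens",[np.linalg.norm(v).round(4) for v in e+e2],"yaw",[np.degrees(np.arctan2(v[1],v[0])).round(1) for v in e],[np.degrees(np.arctan2(-v[0],v[1])).round(1) for v in e2])
# cap mask in both views: height ~.108, fit circle
for c,V,ctr in((t,W,(255,197)),(s,S,(262,192))):
    m=((abs(V[...,2]-.108)<.008)&(np.hypot(V[...,0]-.587,V[...,1]-.219)<.04)).astype(np.uint8)
    m=cv2.morphologyEx(m,cv2.MORPH_OPEN,np.ones((3,3)))
    n,l,st,ce=cv2.connectedComponentsWithStats(m); i=1+st[1:,4].argmax(); P=V[l==i]
    k=max(cv2.findContours((l==i).astype(np.uint8),0,2)[0],key=cv2.contourArea)[:,0]
    q=onplane(c,k,.108)[:,:2]; print("cap",st[i],ce[i],P.mean(0).round(4),np.median(P[:,2]).round(4),"minEncl",[np.round(x,1) for x in cv2.minEnclosingCircle((q*1000).astype(np.float32))],"xr",q.min(0).round(4),q.max(0).round(4))
print("cap tri",tri([(t,f((196,204))),(s,g((568,117)))]).round(4))
pc=np.array([(127,242),(240,262),(237,290),(124,270)]); c0=pc.mean(0)
z=W[211:215,248:256,2]; print("pad z",np.median(z)); q=onplane(t,f(pc),np.median(z)); print("pad",q.mean(0).round(4)); 
d=q[0]-q[1];print("pad yaw",np.degrees(np.arctan2(-d[0],d[1])),np.linalg.norm(d))
sp=np.array([(570,128),(650,83)]); print("pad side pts",onplane(s,g(sp),np.median(z)).round(3).tolist())
E
```

```text
plate [[0.5237, 0.2902], [0.4989, 0.1727], [0.6553, 0.1427], [0.6772, 0.2585]] centre [0.5888 0.216 ]
lens [np.float64(0.1567), np.float64(0.1592), np.float64(0.1201), np.float64(0.1178)] yaw [np.float64(-11.7), np.float64(-10.9)] [np.float64(-11.9), np.float64(-10.7)]
cap [241 184  27  25 544] [254.40992647 195.88602941] [0.5871 0.2178 0.109 ] 0.1091 minEncl [array([585.7, 218.1]), np.float64(26.8)] xr [0.5633 0.1932] [0.6104 0.2441]
cap [249 182  20  15 179] [258.7150838 189.4972067] [0.5932 0.2095 0.1097] 0.1099 minEncl [array([595.3, 206.2]), np.float64(31.2)] xr [0.5777 0.1756] [0.6096 0.2369]
cap tri [0.5837 0.2157 0.1111]
pad z 0.14169287123941054
pad [0.5562 0.2224 0.1417]
pad yaw -10.717182540741927 0.04973401756807119
pad side pts [[0.561, 0.252, 0.142], [0.544, 0.204, 0.142]]
```

```bash
cat >> h.py <<'E'
from scipy.spatial.transform import Rotation as Ro
from bench import robot
A=np.array([.584,.2185]); YAW=-11.3
def hw(x,y,z):
    a=np.radians(YAW); return np.array([A[0]+x*np.cos(a)-y*np.sin(a),A[1]+x*np.sin(a)+y*np.cos(a),z])
def go(p,yaw=None):
    s=robot.state(); R=Ro.from_euler("xyz",s["eef_rot"],degrees=True)
    if yaw is None: G=Ro.from_euler("xyz",[180,0,s["eef_rot"][2]],degrees=True)
    else: G=Ro.from_euler("xyz",[180,0,yaw],degrees=True)
    print("d",R.inv().apply(np.array(p)-s["eef_pos"]).round(4),"rot",(R.inv()*G).as_rotvec(degrees=True).round(2))
def st():
    s=robot.state(); print("t",round(s["t"],2),"pos",s["eef_pos"].round(4),"rot",s["eef_rot"].round(2),"F",s["wrist_force"].round(1),"M",s["moment"].round(2),"grip",round(s["grip_force"],1),"gap",round(s["finger_gap"],4),"q",s["joint_positions"].round(1))
E
python3 - <<'E'
from h import *
t=load("top0");W=world(t)
for p in [(133,123),(120,110),(100,160),(400,150),(385,200),(380,218),(150,250)]: print(p,W[p[1],p[0]].round(3))
go(hw(-.036,0,.20),YAW); print(hw(-.036,0,.2))
E
```

```text
(133, 123) [0.749 0.475 0.045]
(120, 110) [0.759 0.481 0.122]
(100, 160) [0.675 0.559 0.01 ]
(400, 150) [ 0.667 -0.055  0.157]
(385, 200) [ 0.578 -0.057  0.041]
(380, 218) [ 0.54  -0.056  0.001]
(150, 250) [0.476 0.447 0.008]
d [ 0.5893 -0.5929  0.0315] rot [-8.000e-02  1.000e-02  2.705e+01]
[0.54869787 0.22555406 0.2       ]
```

```bash
python3 -m jog '0 0.044 -0.044 0 0 0 5; 0 0.088 -0.088 0 0 0 10; 0 0.13 -0.13 0 0 0 15; 0 0.175 -0.175 0 0 0 20; 0 0.22 -0.22 0 0 0 27; 0 0.26 -0.26 0 0 0 27; 0 0.30 -0.30 0 0 0 27; 0 0.345 -0.345 0 0 0 27; 0 0.39 -0.39 0 0 0 27; 0 0.43 -0.43 0 0 0 27; 0 0.47 -0.47 0 0 0 27; 0 0.50 -0.50 0.01 0 0 27' 40; python3 -c "
from h import *
st();go(hw(-.036,0,.19),YAW)"
```

```text
t: 1.6
eef_pos: [0.4889, 0.1139, 0.2213]
eef_rot: [-180.0, -0.0, -11.2]
wrist_force: [0.9, -0.2, 0.3]
finger_gap: -0.0001
grip_force: 0.0
t 1.6 pos [0.4889 0.1139 0.2213] rot [-1.7999e+02 -5.0000e-02 -1.1170e+01] F [ 0.9 -0.2  0.3] M [-0.03 -0.03  0.08] grip 0.0 gap -0.0001 q [  8.9  -0.6  85.1  -0.   95.5 110.1]
d [ 0.037  -0.1212  0.0314] rot [-0.01 -0.05  0.13]
```

```bash
python3 -m jog '0 0.01 -0.04 0.0 0 0 0; 0 0.015 -0.08 0.0 0 0 0;0 0.015 -0.08 0.0 0 0 0' ; python3 -c "
from h import *
st();go(hw(-.036,0,.16),YAW)
c=robot.camera('wrist'); np.savez('w1.npz',**{k:np.array(v) for k,v in c.items()}); print(c['T'].round(3).tolist())
cv2.imwrite('pics/w1.png',c['frame'])"
```

```text
t: 1.98
eef_pos: [0.5183, 0.1892, 0.22]
eef_rot: [180.0, 0.1, -11.1]
wrist_force: [-0.6, -1.1, 0.1]
finger_gap: 0.0002
grip_force: 0.0
t 1.98 pos [0.5183 0.1892 0.22  ] rot [ 1.7996e+02  1.1000e-01 -1.1080e+01] F [-0.6 -1.1  0.1] M [ 0.04 -0.02 -0.03] grip 0.0 gap 0.0002 q [ 16.2   7.6  76.6   0.   95.9 117.3]
d [ 0.023  -0.0416  0.06  ] rot [0.04 0.11 0.22]
[[-0.191, 0.935, 0.299, 0.593], [-0.982, -0.182, -0.059, 0.174], [-0.0, -0.304, 0.953, 0.361], [0.0, 0.0, 0.0, 1.0]]
```

View pics/w1.png

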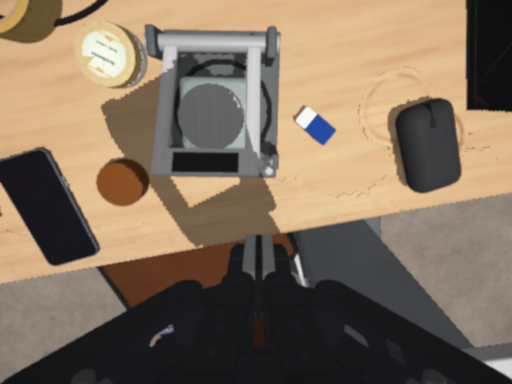

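The wrist view shows the cap circle at (211,116), the black pad at (206,161) and the closed fingertips at (259,240).

```bash
cat >> h.py <<'E'
def fitc(q):
    B=np.c_[2*q,np.ones(len(q))]; x=np.linalg.lstsq(B,(q**2).sum(1),rcond=None)[0]; return x[:2],np.sqrt(x[2]+x[:2]@x[:2])
E
python3 - <<'E'
from h import *
c=load("w1"); W=world(c); f=c["frame"]
print("z cap",W[116,211],"pad",W[161,206])
m=((abs(W[...,2]-.109)<.007)&(np.hypot(W[...,0]-.585,W[...,1]-.218)<.045)).astype(np.uint8)
m=cv2.morphologyEx(m,cv2.MORPH_OPEN,np.ones((5,5)))
n,l,stt,ce=cv2.connectedComponentsWithStats(m); i=1+stt[1:,4].argmax(); print(stt[i],np.median(W[l==i][:,2]))
k=max(cv2.findContours((l==i).astype(np.uint8),0,1)[0],key=cv2.contourArea)[:,0]
print("cap",fitc(onplane(c,k,.108)[:,:2]))
g=f.max(2); m=np.zeros_like(g); m[145:180,160:250]=(g[145:180,160:250]<45)
k=max(cv2.findContours(m,0,2)[0],key=cv2.contourArea); print(cv2.minAreaRect(k))
b=cv2.boxPoints(cv2.minAreaRect(k)); print("pad",onplane(c,b,W[161,206,2]).round(4).tolist(),onplane(c,b.mean(0),W[161,206,2]))
t=load("top0"); print("pad tri",tri([(t,np.array([182,266])/4.32+[210,150]),(c,b.mean(0))]), "cap tri", tri([(t,(254.8,196.6)),(c,(211,116))]))
E
```

```text
z cap [0.58534232 0.21481831 0.10755918] pad [0.55477543 0.22173987 0.13680304]
[ 178   84   65   64 3293] 0.10706830309326748
cap (array([0.58451561, 0.21553874]), np.float64(0.02571605506414292))
((204.61822509765625, 161.70648193359375), (64.92525482177734, 17.873828887939453), 1.1691393852233887)
pad [[0.5529, 0.249, 0.1368], [0.5662, 0.2449, 0.1368], [0.5559, 0.1972, 0.1368], [0.5424, 0.2004, 0.1368]] [[0.55444562 0.22290263 0.13680304]]
pad tri [0.55583789 0.22199767 0.14253044] cap tri [0.58558617 0.21685694 0.09670341]
```

```bash
sed -i 's/^A=.*/A=np.array([.5845,.2168]); YAW=-11.2/' h.py; python3 -m jog '0 0.02 -0.035 0.03 0 0 0; 0 0.022 -0.041 0.06 0 0 0;0 0.022 -0.041 0.06 0 0 0' ; python3 -c "
from h import *
st();go(hw(-.042,0,.125),YAW);go(hw(-.052,0,.09),YAW)"
```

```text
t: 2.4
eef_pos: [0.5466, 0.2219, 0.1583]
eef_rot: [179.8, 0.3, -11.3]
wrist_force: [-0.2, -0.5, -0.6]
finger_gap: 0.0
grip_force: 0.0
t 2.4 pos [0.5466 0.2219 0.1583] rot [179.81   0.3  -11.28] F [-0.2 -0.5 -0.6] M [-0.01 -0.04  0.03] grip 0.0 gap 0.0 q [ 18.5  15.6  74.6  -0.   90.2 119.8]
d [-0.0036 -0.0024  0.0333] rot [ 0.19  0.3  -0.08]
d [-0.0135 -0.0025  0.0683] rot [ 0.19  0.3  -0.08]
```

```bash
python3 -m jog '0 0 -0.002 0.018 0 0 0; 0 -0.004 -0.002 0.033 0 0 0; 0 -0.007 -0.002 0.043 0 0 0; 0 -0.010 -0.002 0.053 0 0 0; 0 -0.012 -0.002 0.062 0 0 0;0 -0.0135 -0.002 0.066 0 0 0;0 -0.0135 -0.002 0.066 0 0 0' ; python3 -c "
from h import *
st();go(hw(-.052,0,.08),YAW)"
```

```text
t: 3.28
eef_pos: [0.5355, 0.2276, 0.0955]
eef_rot: [-180.0, -0.1, -11.3]
wrist_force: [1.2, -0.7, 2.7]
finger_gap: -0.0
grip_force: 1.0
t 3.27 pos [0.5355 0.2276 0.0955] rot [-1.7999e+02 -7.0000e-02 -1.1260e+01] F [ 1.2 -0.7  2.7] M [-0.11  0.01  0.  ] grip 1.0 gap -0.0 q [ 19.4  16.8  80.5  -0.   82.6 120.7]
d [-0.0019  0.0011  0.0155] rot [-0.01 -0.07 -0.06]
```

```bash
python3 -m jog '0 -0.001 0.001 0.005 0 0 0; 0 -0.002 0.001 0.010 0 0 0; 0 -0.002 0.001 0.014 0 0 0; 0 -0.002 0.001 0.016 0 0 0; 0 -0.002 0.001 0.018 0 0 0;0 -0.002 0.001 0.018 0 0 0' ; python3 -c "
from h import *
st()"
```

```text
t: 4.03
eef_pos: [0.5337, 0.2275, 0.0792]
eef_rot: [-179.9, -0.1, -11.3]
wrist_force: [-2.8, 0.1, 12.0]
finger_gap: -0.0002
grip_force: 6.2
t 4.03 pos [0.5337 0.2275 0.0792] rot [-1.7992e+02 -1.2000e-01 -1.1250e+01] F [-2.8  0.1 12. ] M [ 0.03  0.53 -0.01] grip 6.2 gap -0.0002 q [ 19.4  17.4  81.8   0.   80.7 120.7]
```

```bash
python3 -m jog '0 0 0 0.003 0 0 0; 0 0 0 0.003 0 0 0'; python3 -c "
from h import *
st()"; python3 -m jog '0 0 0 -0.02 0 0 0; 0 -0.02 0 -0.06 0 0 0;0 -0.02 0 -0.06 0 0 0'; python3 -c "
from h import *
st()
for n in ('wrist','top','side'):
    c=robot.camera(n); np.savez(n[0]+'2.npz',**{k:np.array(v) for k,v in c.items()}); cv2.imwrite('pics/'+n+'2.png',c['frame'])
s=load('s2');t=load('t2');Ws=world(s);Wt=world(t)
cv2.imwrite('pics/s2c.png',cv2.resize(s['frame'][165:260,210:310],None,fx=5,fy=5,interpolation=2))
"
```

```text
t: 4.28
eef_pos: [0.5338, 0.2276, 0.0788]
eef_rot: [-179.9, -0.2, -11.2]
wrist_force: [-10.7, -2.9, 26.0]
finger_gap: -0.0001
grip_force: 13.5
t 4.28 pos [0.5338 0.2276 0.0788] rot [-1.7989e+02 -1.6000e-01 -1.1240e+01] F [-10.7  -2.9  26. ] M [-0.45  1.94 -0.01] grip 13.5 gap -0.0001 q [ 19.4  17.4  81.8   0.   80.6 120.7]
t: 4.65
eef_pos: [0.514, 0.2316, 0.1373]
eef_rot: [-179.9, -0.3, -11.2]
wrist_force: [1.1, 0.2, 0.0]
finger_gap: 0.0002
grip_force: 0.0
t 4.65 pos [0.514  0.2316 0.1373] rot [-179.85   -0.25  -11.22] F [1.1 0.2 0. ] M [-0.06 -0.02 -0.04] grip 0.0 gap 0.0002 q [ 20.5  11.7  81.5  -0.   86.4 121.7]
```

View pics/s2c.png

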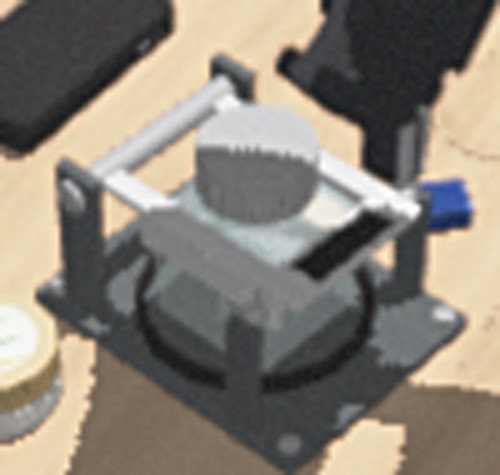

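View pics/wrist2.png

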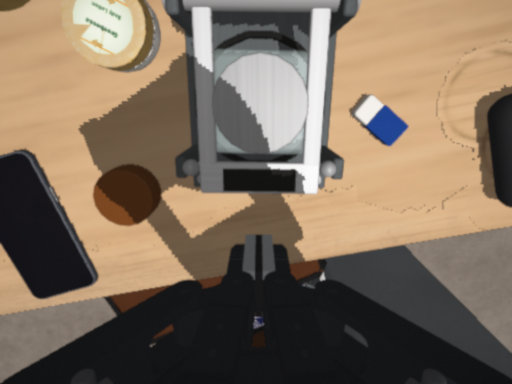

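The frame is level and stays shut, with the pad at (259,180) in the wrist view between the detent balls. The full cap circle is visible at (261,104). Next I refine the cap centre and height from this view and w1.

```bash
python3 - <<'E'
from h import *
c=load("w2"); t=load("t2"); obs=[]
W=world(c); print("pad",W[180,259].round(4), "bars",W[150,205].round(4),W[150,315].round(4))
for n,c in(("w2",c),("w1",load("w1")),("t0",load("top0"))):
    W=world(c)
    m=((abs(W[...,2]-.108)<.008)&(np.hypot(W[...,0]-.5845,W[...,1]-.217)<.04)).astype(np.uint8)
    m=cv2.morphologyEx(m,cv2.MORPH_OPEN,np.ones((5,5)))
    n_,l,s_,ce=cv2.connectedComponentsWithStats(m); i=1+s_[1:,4].argmax()
    k=max(cv2.findContours((l==i).astype(np.uint8),0,1)[0],key=cv2.contourArea)[:,0].astype(float)
    q,r=fitc(onplane(c,k,.108)[:,:2]); (pc,pr)=fitc(k); print(n,q.round(4),r.round(4),pc,pr,np.median(W[l==i][:,2]).round(4)); obs.append((c,pc))
print("tri w2,w1",tri(obs[:2]).round(4),"tri all",tri(obs).round(4))
go(hw(0,0,.16),YAW)
E
```

```text
pad [0.5356 0.2263 0.0802] bars [0.5625 0.2579 0.0782] [0.5483 0.1856 0.0788]
w2 [0.5843 0.216 ] 0.0259 [260.14588258 102.68910038] 48.58792041776395 0.1071
w1 [0.5845 0.2155] 0.0257 [210.22841101 116.12897373] 31.976347186444663 0.1071
t0 [0.5876 0.2173] 0.0244 [254.69546331 195.65693788] 12.498009645714829 0.1091
tri w2,w1 [0.5854 0.2158 0.1058] tri all [0.5862 0.2162 0.1068]
d [ 0.0729 -0.0004 -0.0273] rot [ 0.08  0.1  -0.06]
```

```bash
python3 -m jog '0.085 0.02 0 -0.02 0 0 0; 0.085 0.05 0 -0.027 0 0 0; 0.085 0.073 0 -0.027 0 0 0; 0.085 0.073 0 -0.027 0 0 0; 0.085 0.073 0 -0.027 0 0 0' 100; python3 -c "
from h import *
A[1]=.2160
import h; h.A=A
st();go(hw(0,0,.085),YAW)"
```

```text
t: 5.42
eef_pos: [0.5842, 0.2166, 0.1598]
eef_rot: [179.9, 0.1, -11.3]
wrist_force: [-0.2, 0.3, 0.5]
finger_gap: 0.085
grip_force: 0.0
t 5.42 pos [0.5842 0.2166 0.1598] rot [ 1.7993e+02  1.4000e-01 -1.1260e+01] F [-0.2  0.3  0.5] M [ 0.02 -0.07  0.01] grip 0.0 gap 0.085 q [ 17.   20.7  68.2   0.   91.3 118.2]
d [0.0006 0.0005 0.0748] rot [ 0.07  0.14 -0.06]
```

```bash
python3 -m jog '0.085 0 0 0.04 0 0 0; 0.085 0 0 0.065 0 0 0; 0.085 0 0 0.075 0 0 0; 0.085 0 0 0.075 0 0 0; 0.05 0 0 0.075 0 0 0; 0.05 0 0 0.075 0 0 0; 0.05 0 0 0.075 0 0 0; 0.05 0 0 0.075 0 0 0; 0.05 0 0 0.075 0 0 0' 100; python3 -c "
from h import *
st()
c=robot.camera('side'); cv2.imwrite('pics/s3c.png',cv2.resize(c['frame'][140:260,190:330],None,fx=5,fy=5,interpolation=2))"
```

```text
t: 6.55
eef_pos: [0.5856, 0.2168, 0.0882]
eef_rot: [-179.9, -0.1, -11.3]
wrist_force: [-2.5, -0.9, 5.4]
finger_gap: 0.0515
grip_force: 73.4
t 6.55 pos [0.5856 0.2168 0.0882] rot [-1.7995e+02 -1.2000e-01 -1.1260e+01] F [-2.5 -0.9  5.4] M [-0.13  0.3   0.01] grip 73.4 gap 0.0515 q [ 16.9  23.6  72.8  -0.   83.4 118.2]
```

View pics/s3c.png

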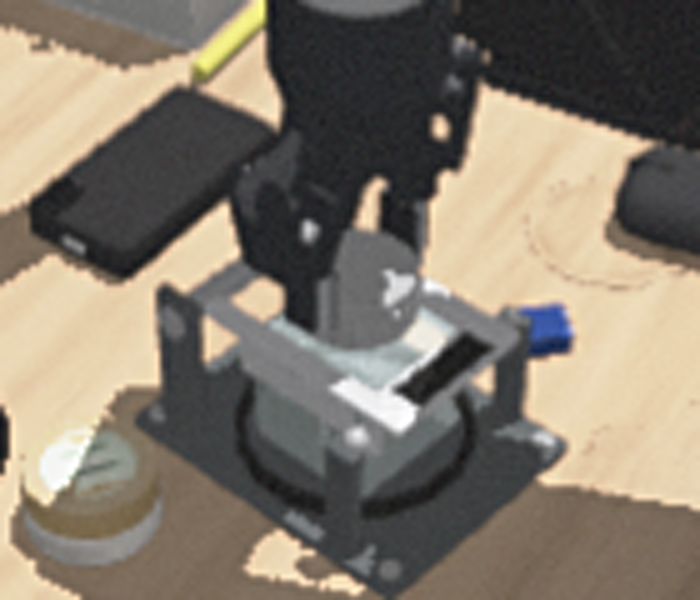

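The fingers straddle the cap from both sides, near (310,270) and (405,230), clear above the shut frame. Now I start turning.

```bash
python3 -m jog '0.05 0 0 0 0 0 -4; 0.05 0 0 0 0 0 -8; 0.05 0 0 0 0 0 -12; 0.05 0 0 0 0 0 -16; 0.05 0 0 0 0 0 -20' 110; python3 -c "
from h import *
st()
c=robot.camera('wrist'); np.savez('w3.npz',**{k:np.array(v) for k,v in c.items()}); cv2.imwrite('pics/w3.png',c['frame'])"
```

```text
t: 7.22
eef_pos: [0.586, 0.2168, 0.0882]
eef_rot: [-180.0, -0.2, 8.8]
wrist_force: [0.1, -1.2, 5.0]
finger_gap: 0.0514
grip_force: 73.4
t 7.22 pos [0.586  0.2168 0.0882] rot [-179.97   -0.19    8.79] F [ 0.1 -1.2  5. ] M [-0.    0.08 -0.76] grip 73.4 gap 0.0514 q [16.9 23.7 72.8 -0.  83.4 98.1]
```

View pics/w3.png

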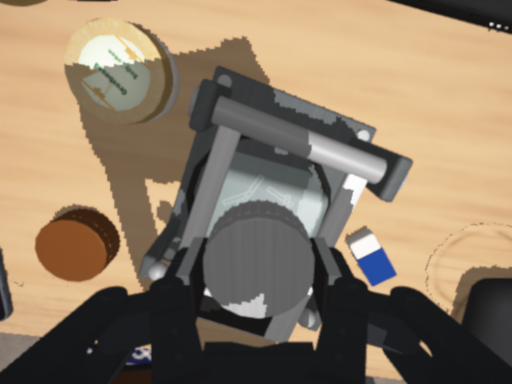

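In the wrist view the brushed lines on the cap at (258,260) are still vertical, as before the turn, so the cap is turning with the gripper. The jar is held in the frame. I carry on turning.

```bash
python3 -m jog '0.05 0 0 0 0 0 -5; 0.05 0 0 0 0 0 -10; 0.05 0 0 0 0 0 -15; 0.05 0 0 0 0 0 -20; 0.05 0 0 0 0 0 -25; 0.05 0 0 0 0 0 -30; 0.05 0 0 0 0 0 -34; 0.05 0 0 0 0 0 -36; 0.05 0 0 0 0 0 -36' 110; python3 -c "
from h import *
st()
c=robot.camera('wrist'); np.savez('w4.npz',**{k:np.array(v) for k,v in c.items()}); cv2.imwrite('pics/w4.png',c['frame'])"
```

```text
t: 8.4
eef_pos: [0.5867, 0.2175, 0.0899]
eef_rot: [179.8, -0.3, 44.7]
wrist_force: [0.1, 0.9, 11.1]
finger_gap: 0.0515
grip_force: 74.4
t 8.4 pos [0.5867 0.2175 0.0899] rot [179.84  -0.34  44.72] F [ 0.1  0.9 11.1] M [ 0.13  0.03 -0.01] grip 74.4 gap 0.0515 q [16.9 23.6 72.7  0.  83.4 62.2]
```

View pics/w4.png

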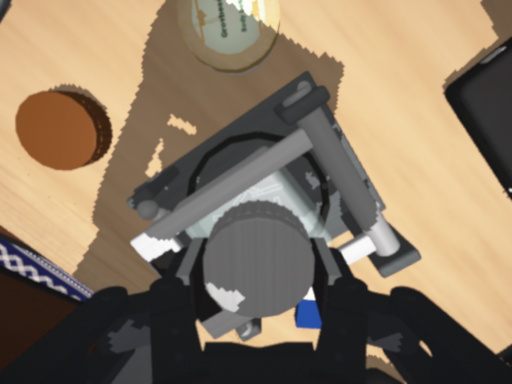

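The cap lines are still aligned with the gripper. The moment has dropped to zero and the cap has risen about 2 mm, so the lugs are free. I lift gently.

```bash
python3 -m jog '0.05 0 0 -0.006 0 0 0; 0.05 0 0 -0.011 0 0 0; 0.05 0 0 -0.016 0 0 0; 0.05 0 0 -0.024 0 0 0; 0.05 0 0 -0.032 0 0 0; 0.05 0 0 -0.040 0 0 0; 0.05 0 0 -0.046 0 0 0;0.05 0 0 -0.046 0 0 0;0.05 0 0 -0.046 0 0 0' 110; python3 -c "
from h import *
st()
c=robot.camera('side'); np.savez('s5.npz',**{k:np.array(v) for k,v in c.items()}); a=c['frame'][140:260,190:330]; c=robot.camera('wrist');b=c['frame']
b=cv2.resize(b,None,fx=.8,fy=.8); a=cv2.resize(a,None,fx=2.56,fy=2.56,interpolation=2); print(a.shape,b.shape); cv2.imwrite('pics/f5.png',np.hstack([a,b[:a.shape[0]]]))"
```

```text
t: 9.57
eef_pos: [0.5848, 0.2166, 0.1319]
eef_rot: [-180.0, 0.0, 44.7]
wrist_force: [0.5, 0.4, -0.4]
finger_gap: 0.0513
grip_force: 73.4
t 9.57 pos [0.5848 0.2166 0.1319] rot [-1.7999e+02  3.0000e-02  4.4740e+01] F [ 0.5  0.4 -0.4] M [ 0.04  0.01 -0.01] grip 73.4 gap 0.0513 q [16.9 21.6 70.2 -0.  88.2 62.2]
(307, 358, 3) (307, 410, 3)
```

View pics/f5.png

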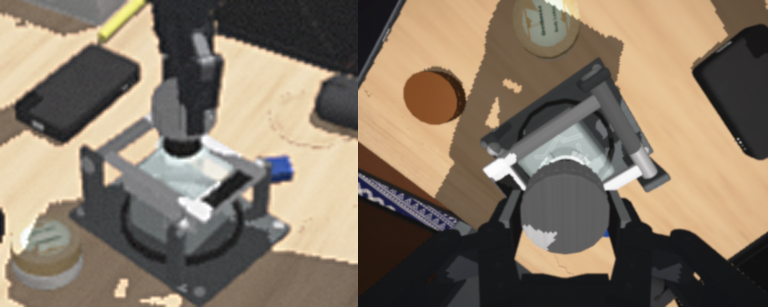

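The cap is in the gripper and off the jar, at (180,105) on the left and (565,215) on the right. The neck and seal show below it, the frame is shut, and the jar is still square in the holder. The cap's lower edge is about 26 mm above the mouth, so I hand in.

```bash
python3 -c "
from bench import robot
print(robot.job_done())"
```

```text
the job is handed in; nothing more can be done
None
```

The clamp is snapped shut, and the cap is unscrewed and held level about 26 mm above the jar's mouth; I handed the job in right after the last reading at 9.6 s on the robot clock, and no verdict was shown.

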